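# Dry run over a stepped lap seam

### The arm

A 6-joint arm with a two-finger parallel gripper is mounted at the origin on the work surface. World frame = base frame: x ahead of the robot, y to its left, z up, the work surface at z = 0. Lengths are in m, angles in rad, forces in N, time in s.
With the tool pointing down it reaches from about 0.3 to 0.875 m from the base axis. Payload 6.4 kg.
Tool frame: the origin (TCP) lies at the very end of the fingers, on their centre line; the grasp point (between the pads) lies 19 mm behind it; y points along the fingers, z is the direction in which the jaws open and shut, and the axes are right-handed (so a half turn about y gives the same grasp; the last joint's range is limited). The gripper opens to 88 mm and grips with 3 to 60 N. Pads are 18 mm wide; open, the fingers measure 123 mm over their backs; the gripper's body (75 mm by 187 mm) begins 45 mm behind the grasp point.
Start: joints at [0.91, 0.181, 1.607, -0, 1.354, -0.206], TCP at [0.253, 0.517, 0.239] pointing down, gripper open.
Joint ranges: [-2.99, 2.99], [-0.89, 2.07], [0.3, 2.58], [-1.14, 4.28], [0, 2.63], [-3.12, 3.12]. Speed limits (rad/s): [2.57, 2.57, 3.01, 3.14, 3.14, 3.14].

### API

Orientations are given as a unit quaternion [w, x, y, z].
In Python, from cell import manip gives the robot as it stands. The module is installed in compiled form; this text tells all that it offers.
- The arm moves only by the tool carry_out, never from a script. Its argument "targets" is a list of rows, each a list of 7 numbers: the shift along the tool's x, y, z in m, then the turn, a rotation vector about the tool's x, y, z in degrees, then the finger opening in m, from 0 to 0.0881. A call has 1 to 12 rows; each row is the pose to reach, as a shift and turn from the pose commanded when the call began, along the tool's axes at that moment; what a row does not reach only later rows make up. A row lasts 1/10 s, in which the tool goes at most 50 mm and 8.59 degrees, less where a joint would pass 70% of its speed; a pose out of reach is approached as far as the arm can. A call with a gripper value outside its range is refused whole. The fingers move at their own pace and stop on an object; the grip force is fixed at half the most. Time passes only in rows, so rows that repeat a pose let the fingers close. It gives the time, the measured TCP pose, the force and the opening at its end, in the units of the state.
- manip.read_state(): the state, without advancing time (a new reading comes with each control period).
- manip.snapshot(name): name is "side" or "top" or "wrist"; returns the picture (480x640x3 uint8, red, green, blue); there is no depth.
- manip.camera_params(name): a dict with "mtx" (3x3 intrinsics, pixels), "R" (3x3) and "t" (3): a world point X has camera coordinates R X + t. Camera axes: x right, y down, z forward; pixel columns grow to the right and rows downward; lengths in m; the calibration is good to about 2 mm. A picture is of the moment at which its call begins: read the wrist's pose just before it. camera_params takes no time and is no camera call; for the wrist camera it gives the pose at the moment of the call.
- manip.close_job(): hands the job in, once; it reports no verdict.
The state is a dict: "time": time; "qpos": joint angles; "joint_velocities": joint speeds; "tau": joint torques, N m; "ee_pos": TCP position; "orientation": TCP orientation; "force": force on the tool from outside, world axes, zero at the start; "torque": the same for the moment, N m; "finger_gap": finger opening in m.
Only numpy, scipy, OpenCV 4.12 (cv2) and the standard library are available. Lean on these libraries where they do the work, as an engineer would, in place of code of your own. Each camera call takes 0.05 s, during which the arm holds its last target. There are 200 camera calls.

### The job

Do the dry run before welding: starting at the end with the small run-on tab, trace the whole stepped edge of the bright patch plate with the fingertips pointing straight down about 15 mm above it, following it round both corners to its other end, as a torch nozzle would. Do not touch either plate or shift the loose patch, and leave everything else where it is. Finish with the fingers lifted at least 15 cm above the table.

Things in the scene. Friction and masses are not known exactly. Their poses are not given: they have to be found in the camera images.
- base_plate: Base plate of the stepped job, fixed to the table: dark mill-scale steel, 200 x 160 x 10 mm, lying flat. Origin: centre of its underside, on the table (z = 0); x along the 200 mm, y along the 160 mm, z up. It may lie turned any way, on the left or the right of the table. At its -x end a run-on tab (flat, same steel and thickness) sticks out 31 mm beyond the edge, 28 mm wide, centred at y = -35 mm, in line with the first straight of the seam. It is the only tab in the scene.
- patch_plate: Loose bright steel patch plate, 8 mm thick, 0.6 to 1.1 kg, lying unclamped on the base plate, its top 18 mm above the table. Outline a fat L with one step, 180 mm long: in the base plate's axes it covers x -90..0, y -35..70 mm and x 0..90, y 30..70 mm. Origin: on its underside, straight above the base plate's origin at the start (z = 10 mm), axes parallel to the base plate's. Its stepped edge (straight, step at a right angle, straight) is the seam.
- seam0 (a point): Point 0 of the seam in tracing order: the start of the seam, at the run-on tab, on the patch plate's upper edge, 18 mm above the table; at x -90, y -35 mm in the base plate's frame. The seam runs straight from each point to the next.
- seam1 (a point): Point 1 of the seam in tracing order: half-way along the first straight, on the patch plate's upper edge, 18 mm above the table; at x -45, y -35 mm in the base plate's frame. The seam runs straight from each point to the next.
- seam2 (a point): Point 2 of the seam in tracing order: the outer corner, on the patch plate's upper edge, 18 mm above the table; at x 0, y -35 mm in the base plate's frame. The seam runs straight from each point to the next.
- seam3 (a point): Point 3 of the seam in tracing order: half-way along the step, on the patch plate's upper edge, 18 mm above the table; at x 0, y -2.5 mm in the base plate's frame. The seam runs straight from each point to the next.
- seam4 (a point): Point 4 of the seam in tracing order: the inner corner, on the patch plate's upper edge, 18 mm above the table; at x 0, y 30 mm in the base plate's frame. The seam runs straight from each point to the next.
- seam5 (a point): Point 5 of the seam in tracing order: half-way along the last straight, on the patch plate's upper edge, 18 mm above the table; at x 45, y 30 mm in the base plate's frame. The seam runs straight from each point to the next.
- seam6 (a point): Point 6 of the seam in tracing order: the far end of the seam, on the patch plate's upper edge, 18 mm above the table; at x 90, y 30 mm in the base plate's frame. The seam runs straight from each point to the next.
- magnet: Pot magnet with a knob, 36 mm across, 28 mm high, standing loose on the wide part of the patch plate, at least 38 mm (its centre) from the seam. Origin: centre of its underside. Leave alone.
- bush: Steel spacer bush, 28 mm across, 22 mm high (top 32 mm above the table), standing loose on the bare part of the base plate, in the inner side of the step, its centre at least 48 mm from the seam. Fingers held shut over the seam pass it easily; wide-open fingers may reach it. Origin: centre of its underside. Leave alone.
- other_job: Another job, fixed: same base plate (200 x 160 x 10 mm) with a straight-edged bright plate (180 x 70 x 8 mm), no step and no tab, already tacked with three small beads. Origin: centre of its underside. Leave alone.
- dowel: Steel dowel, 18 mm diameter, 35 mm high, standing loose on the other job. Origin: centre of its underside. Leave alone.
- hammer: Hammer lying on the left side of the table, 260 mm long. Leave alone.
- wire_brush: Brush lying on the right side of the table, 240 mm long. Leave alone.
- bolt: Steel bolt standing on its head (30 mm across, 57 mm high in all) between the robot and the jobs, near the middle line. Leave alone.
- spray_can: Spray can, 66 mm diameter, 180 mm high, standing beyond the jobs. Leave alone.
Not all that is in view belongs to the job. Of the things like the patch_plate, leave any that is yellow; of the rest the larger one is meant.

How it is judged:
On the way, in this order (a step that is already met when the one before it is completed fails the run):
1. the fingertips are just above the start of the seam, at the run-on tab (horizontal distance between the grasp point and seam0 below 0.012 m and z of the grasp point in the frame of base_plate between 0.03 and 0.078 m), for 0.1 s.
2. the fingertips are just above half-way along the first straight (horizontal distance between the grasp point and seam1 below 0.012 m and z of the grasp point in the frame of base_plate between 0.03 and 0.078 m).
3. the fingertips are just above the outer corner (horizontal distance between the grasp point and seam2 below 0.012 m and z of the grasp point in the frame of base_plate between 0.03 and 0.078 m).
4. the fingertips are just above half-way along the step (horizontal distance between the grasp point and seam3 below 0.012 m and z of the grasp point in the frame of base_plate between 0.03 and 0.078 m).
5. the fingertips are just above the inner corner (horizontal distance between the grasp point and seam4 below 0.012 m and z of the grasp point in the frame of base_plate between 0.03 and 0.078 m).
6. the fingertips are just above half-way along the last straight (horizontal distance between the grasp point and seam5 below 0.012 m and z of the grasp point in the frame of base_plate between 0.03 and 0.078 m).
7. the fingertips are just above the far end of the seam (horizontal distance between the grasp point and seam6 below 0.012 m and z of the grasp point in the frame of base_plate between 0.03 and 0.078 m), for 0.1 s.
At the end, for the whole second after the job is handed in: Fingertips passed all seven seam points in order from the tab end, within 12 mm sideways and at most about 40 mm above the edge; now lifted about 15 cm above the table; the patch within 4 mm and loose bystanders within 12 mm of where they began (height (world z) of the grasp point above 0.15 m and distance of patch_plate from where it was at the start of the episode below 0.004 m and linear speed of patch_plate below 0.01 m/s and distance of each of magnet, bush, dowel, hammer, wire_brush, bolt, spray_can from where it was at the start of the episode below 0.012 m); the robot touches nothing.
It fails at once if the fingers or arm touch the patch plate (contact force between any of the fingers, the arm and patch_plate above 1 N).
It fails at once if the fingers or arm touch the base plate (contact force between any of the fingers, the arm and base_plate above 1 N).
It fails at once if the loose patch plate is shifted or lifted (distance of patch_plate from where it was at the start of the episode above 0.004 m).
It fails at once if the fingers or arm touch the other job (contact force between any of the fingers, the arm and other_job above 1 N).
It fails at once if a bystander is moved, lifted or knocked over (distance of any of magnet, bush, dowel, hammer, wire_brush, bolt, spray_can from where it was at the start of the episode above 0.012 m).
It also fails if it takes over 48 s, if anything falls off the work surface, if the arm or the gripper's body presses on something with over 40 N, if the wrist force passes 120 N, or if a joint passes its speed limit or range.

## Working session

There is one attempt and no reset: what is moved stays moved. The work goes in short steps, Python scripts to look and compute and a tool call to move; the robot and the scene stay as the last step left them, time stands still between calls to the robot, and variables do not carry over. Pictures are saved under pics/ and viewed, about 8 in all and at most 12, crops included, and the job is handed in when it is done.

Besides the shell and the picture viewer there is one more tool, called after ">>>" by a JSON object that holds its "op" and its "data", one argument or row to a line. carry_out: Moves the arm, as the interface text tells. Its arguments: {"type":"object","properties":{"targets":{"type":"array"}},"required":["targets"]}

```bash
mkdir -p pics
python3 - <<'E'
from cell import manip
import cv2
print(manip.read_state())
for n in("top","side"):
    im=manip.snapshot(n); cv2.imwrite(f"pics/{n}0.png",im[...,::-1]); p=manip.camera_params(n); print(n,p)
E
```

```text
{'time': 0.0, 'qpos': array([ 9.09691057e-01,  1.81542478e-01,  1.60796945e+00, -1.25415697e-05,
        1.35380148e+00, -2.06280150e-01]), 'joint_velocities': array([-0.00130092, -0.0003737 ,  0.00065406, -0.00133755,  0.00153416,
       -0.00069015]), 'tau': array([-8.34194016e-04, -4.33873987e+01, -3.41842961e+01,  7.01446342e-02,
        3.85641691e-02, -1.16363381e-04]), 'ee_pos': array([0.25225055, 0.51613428, 0.23782797]), 'orientation': array([-0.688347  ,  0.68945475, -0.15967323,  0.15916978]), 'force': array([-0.46777121, -0.55110139, -0.08272032]), 'torque': array([0.01112483, 0.02108595, 0.01883556]), 'finger_gap': 0.08786820228354943}
top {'mtx': array([[506.55475932,   0.        , 323.5573675 ],
       [  0.        , 506.55475932, 230.82985887],
       [  0.        ,   0.        ,   1.        ]]), 'R': array([[ 0.02604738, -0.99964716, -0.00520476],
       [-0.99642534, -0.02554418, -0.08052352],
       [ 0.08036216,  0.00728358, -0.99673912]]), 't': array([-0.08281325,  0.54201771,  1.46070614])}
side {'mtx': array([[590.07790525,   0.        , 316.4844012 ],
       [  0.        , 590.07790525, 237.69732468],
       [  0.        ,   0.        ,   1.        ]]), 'R': array([[-0.95751315, -0.28826962,  0.00831874],
       [-0.23166374,  0.75167182, -0.61751226],
       [ 0.17175706, -0.59320326, -0.78651727]]), 't': array([0.50665678, 0.20893824, 1.47111356])}
```

View pics/top0.png

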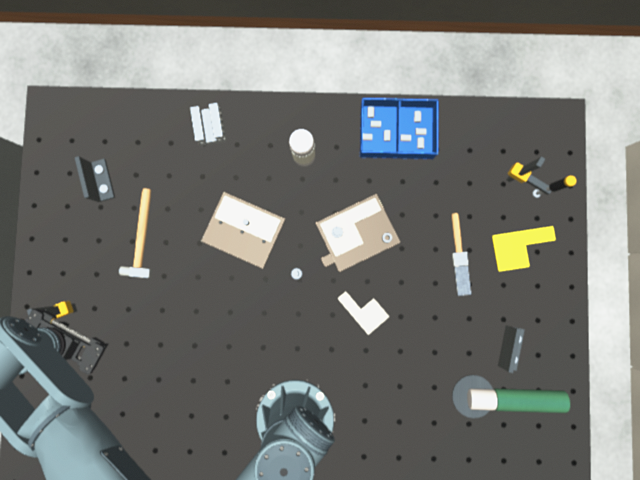

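View pics/side0.png

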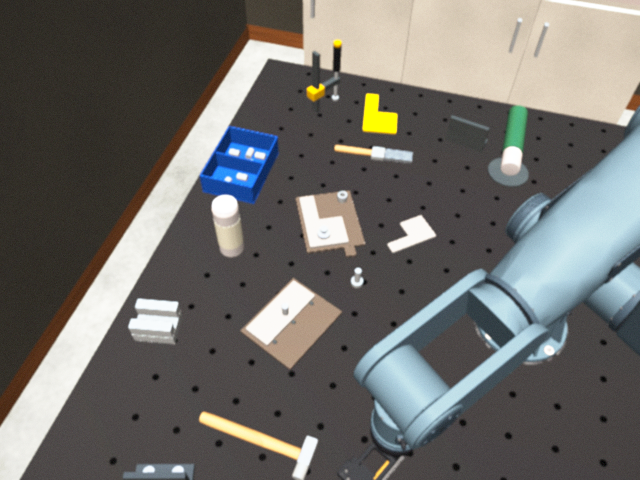

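The top view has three L-shaped plates:
- A bright L on a dark base at (348,224), with its tab at (327,261), magnet at (337,232) and bush at (387,238).
- A smaller loose white L at (365,312).
- A yellow L at (523,250).

The straight-edged other job is at (243,230) and the bolt at (296,273). I choose the bright L with the tab, and measure it in both views.

```bash
cat > h.py <<'E'
import numpy as np,cv2
L=np.array([[-90,-35],[0,-35],[0,30],[90,30],[90,70],[-90,70]])/1e3
SE=np.array([[-90,-35],[-45,-35],[0,-35],[0,-2.5],[0,30],[45,30],[90,30]])/1e3
def ray(p,uv,z):
    d=p['R'].T@np.linalg.inv(p['mtx'])@np.array([uv[0],uv[1],1.]); c=-p['R'].T@p['t']
    return c+d*(z-c[2])/d[2]
def proj(p,X):
    c=p['R']@np.asarray(X)+p['t']; c=p['mtx']@c; return c[:2]/c[2]
def tri(ps,uvs):
    P=[p['mtx']@np.c_[p['R'],p['t']] for p in ps]
    X=cv2.triangulatePoints(P[0],P[1],np.float64(uvs[0]).reshape(2,1),np.float64(uvs[1]).reshape(2,1))[:,0]
    return X[:3]/X[3]
def fit(A,B):  # B=R A+t in the plane
    a,b=A-A.mean(0),B-B.mean(0)
    th=np.arctan2((a[:,0]*b[:,1]-a[:,1]*b[:,0]).sum(),(a*b).sum())
    R=np.array([[np.cos(th),-np.sin(th)],[np.sin(th),np.cos(th)]]); t=B.mean(0)-R@A.mean(0)
    return th,R,t,np.linalg.norm(A@R.T+t-B,axis=1)
def poly(im,thr,seed,eps):
    hsv=cv2.cvtColor(im,cv2.COLOR_RGB2HSV)
    m=((hsv[...,2]>thr)&(hsv[...,1]<60)).astype(np.uint8)
    cs,_=cv2.findContours(m,cv2.RETR_EXTERNAL,cv2.CHAIN_APPROX_NONE)
    c=max((c for c in cs if abs(c[:,0,:].mean(0)-seed).max()<60),key=cv2.contourArea)
    return cv2.approxPolyDP(c,eps,True)[:,0],cv2.contourArea(c)
E
python3 - <<'E'
from h import *
from cell import manip
for n,b in(("top",(305,180,110,100)),("side",(285,180,95,85))):
    im=cv2.imread(f"pics/{n}0.png")[...,::-1].copy(); x,y,w,h=b
    c=np.zeros_like(im); c[y:y+h,x:x+w]=im[y:y+h,x:x+w]
    for thr in(190,215): 
        pl,a=poly(c,thr,(x+w/2,y+h/2),4); print(n,thr,a,pl.tolist())
    cv2.imwrite(f"pics/{n}c.png",cv2.resize(im[y:y+h,x:x+w,::-1],None,fx=4,fy=4,interpolation=cv2.INTER_CUBIC))
a=cv2.imread("pics/topc.png");b=cv2.imread("pics/sidec.png");b=cv2.copyMakeBorder(b,0,400-b.shape[0],0,0,cv2.BORDER_CONSTANT)
cv2.imwrite("pics/both.png",cv2.hconcat([a,b])[:,:800])
E
```

```text
top 190 3512.5 [[376, 195], [316, 222], [331, 253], [322, 258], [325, 265], [334, 261], [340, 270], [398, 242]]
top 215 1639.0 [[375, 198], [316, 223], [335, 256], [363, 243], [354, 223], [381, 209]]
side 190 1425.0 [[299, 197], [309, 246], [349, 240], [341, 215], [320, 218], [314, 196]]
side 215 1325.0 [[299, 198], [310, 246], [348, 240], [341, 216], [320, 219], [313, 196]]
```

View pics/both.png

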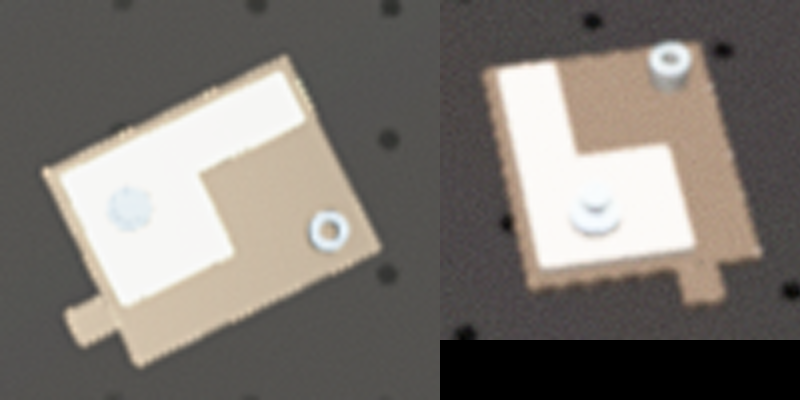

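The crop confirms the choice. In the top view the patch corners are at start (335,256), outer (363,243), inner (354.5,223), end (381,210), with the tab at the lower left. The same corners show in the side view at (348,241), (341.5,216), (319,218), (313,195).

Run:
```python
from h import *
from cell import manip
pt,ps=manip.camera_params("top"),manip.camera_params("side")
T=np.array([[122,306],[234,252],[200,174],[305,121],[282,71],[61,176]])/4+[305,180]-.375
S=(np.array([[695,245],[668,146],[577,155],[555,63],[497,71],[541,269]])-[440,0])/4+[285,180]-.375
X=np.array([tri((pt,ps),(a,b)) for a,b in zip(T,S)]); print("tri z",X[:,2].round(4))
for nm,B in(("top",np.array([ray(pt,u,.018)[:2] for u in T])),("side",np.array([ray(ps,u,.018)[:2] for u in S])),("tri",X[:,:2])):
    th,R,t,r=fit(L,B); print(nm,np.degrees(th).round(2),t.round(4),(r*1e3).round(1))
    print((SE@R.T+t).round(4).tolist())
from scipy.spatial.transform import Rotation as Ro
s=manip.read_state(); q=s['orientation']; print(Ro.from_quat(q[[1,2,3,0]]).as_matrix().round(3))
c=manip.camera_params("wrist"); print(c,(-c['R'].T@c['t'])-s['ee_pos'])
```

```text
tri z [0.0207 0.0185 0.0181 0.0204 0.0177 0.0164]
top -63.14 [ 0.5433 -0.1699] [1.  0.6 3.1 1.  0.8 0.6]
[[0.4714, -0.1054], [0.4917, -0.1455], [0.5121, -0.1857], [0.541, -0.171], [0.57, -0.1563], [0.5904, -0.1965], [0.6107, -0.2366]]
side -62.89 [ 0.5433 -0.1705] [0.3 0.7 2.5 1.1 1.4 2.2]
[[0.4712, -0.1063], [0.4917, -0.1464], [0.5122, -0.1864], [0.5411, -0.1716], [0.57, -0.1568], [0.5905, -0.1968], [0.611, -0.2369]]
tri -63.15 [ 0.5432 -0.1698] [1.  0.1 3.  1.3 1.3 0.6]
[[0.4713, -0.1053], [0.4916, -0.1455], [0.512, -0.1856], [0.541, -0.1709], [0.57, -0.1563], [0.5903, -0.1964], [0.6106, -0.2366]]
[[ 0.898 -0.001  0.439]
 [-0.439 -0.001  0.898]
 [-0.    -1.    -0.001]]
{'mtx': array([[354.16863248,   0.        , 320.02650939],
       [  0.        , 354.16863248, 245.25822563],
       [  0.        ,   0.        ,   1.        ]]), 'R': array([[ 0.43901511,  0.89847854, -0.00143071],
       [ 0.8638095 , -0.42163595,  0.27578303],
       [ 0.24718189, -0.12230878, -0.96121885]]), 't': array([-0.57401008, -0.03828652,  0.38956476])} [-0.06348083  0.0310462   0.14626145]
```

Top and side agree to within 1 mm and 0.3 degrees, and the triangulated height of about 18 mm fits. Next I shut the fingers and move high to above the start for a close look.

>>> {"op": "carry_out", "data": {
  "targets": [
    [0.469,0,-0.462,0,0,0,0],
    [0.469,0,-0.462,0,0,0,0],
    [0.469,0,-0.462,0,0,0,0],
    [0.469,0,-0.462,0,0,0,0],
    [0.469,0,-0.462,0,0,0,0],
    [0.469,0,-0.462,0,0,0,0],
    [0.469,0,-0.462,0,0,0,0],
    [0.469,0,-0.462,0,0,0,0],
    [0.469,0,-0.462,0,0,0,0],
    [0.469,0,-0.462,0,0,0,0],
    [0.469,0,-0.462,0,0,0,0],
    [0.469,0,-0.462,0,0,0,0]
  ]
}}

```text
time: 1.3
ee_pos: [0.4517, -0.0516, 0.2386]
orientation: [0.689, -0.689, 0.16, -0.16]
force: [0.7, 1.2, 0.2]
finger_gap: 0.0006
```

>>> {"op": "carry_out", "data": {
  "targets": [
    [0.041,0,-0.04,0,0,0,0],
    [0.041,0,-0.04,0,0,0,0],
    [0.041,0,-0.04,0,0,0,0],
    [0.041,0,-0.04,0,0,0,0],
    [0.041,0,-0.04,0,0,0,0]
  ]
}}

```text
time: 1.8
ee_pos: [0.4704, -0.1018, 0.2385]
orientation: [0.689, -0.689, 0.159, -0.159]
force: [-0.3, 0.7, 1.6]
finger_gap: 0.0002
```

Run:
```python
from h import *
from cell import manip
s=manip.read_state(); p=manip.camera_params("wrist"); im=manip.snapshot("wrist")
print(s['ee_pos'],s['orientation'],s['finger_gap'],s['qpos'])
th=np.radians(-63.05);R=np.array([[np.cos(th),-np.sin(th)],[np.sin(th),np.cos(th)]]);t=np.array([.5433,-.1700])
np.save("w.npy",dict(p=p),allow_pickle=True)
o=im[...,::-1].copy(); cv2.imwrite("pics/w0raw.png",o)
for q in SE@R.T+t:
    u=proj(p,[*q,.018]); print(u.round(1)); cv2.circle(o,tuple(int(v) for v in u.round()),4,(0,0,255),1)
cv2.imwrite("pics/w0.png",o)
```

```text
[ 0.47038182 -0.10175496  0.23854718] [ 0.68919785 -0.68890749  0.15897445 -0.15855572] 0.00024015478525068408 [-4.60502117e-01 -3.26705849e-02  1.83513358e+00  2.69246602e-04
  1.33980093e+00 -1.57844341e+00]
[317.2 216.1]
[292.1 248.8]
[268.3 279.8]
[292.1 296.1]
[315.2 312. ]
[292.1 339.9]
[270.  366.6]
```

View pics/w0.png

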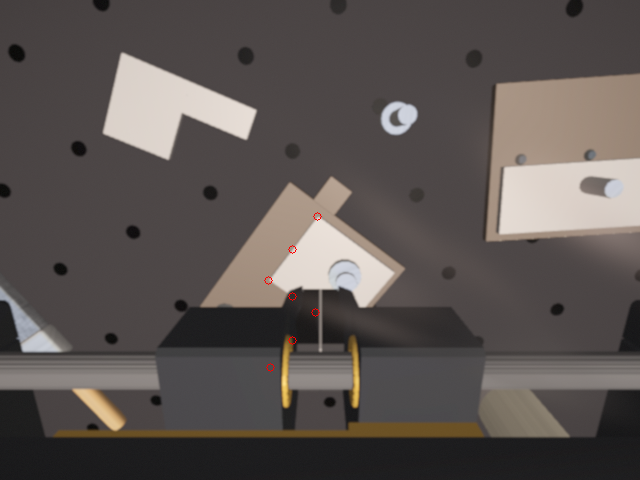

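The predicted seam start (317,216) falls on the patch corner by the tab, and the outer corner (268,280) is within about 2 px. The small L at (175,100) lies apart. Next I descend partway and correct.

>>> {"op": "carry_out", "data": {
  "targets": [
    [0,0.05,0,0,0,0,0],
    [0,0.1,0,0,0,0,0],
    [0,0.13,0,0,0,0,0],
    [0,0.13,0,0,0,0,0],
    [0,0.13,0,0,0,0,0],
    [0,0.13,0,0,0,0,0],
    [0,0.13,0,0,0,0,0]
  ]
}}

```text
time: 2.55
ee_pos: [0.4724, -0.1039, 0.1109]
orientation: [-0.689, 0.689, -0.158, 0.161]
force: [0.5, 0.1, 0.4]
finger_gap: 0.0004
```

Run:
```python
from h import *
from cell import manip
from scipy.spatial.transform import Rotation as Ro
s=manip.read_state(); M=Ro.from_quat(s['orientation'][[1,2,3,0]]).as_matrix(); print(s['ee_pos'],M.round(4).tolist())
th=np.radians(-63.05);R=np.array([[np.cos(th),-np.sin(th)],[np.sin(th),np.cos(th)]]);t=np.array([.5433,-.1700])
W=np.c_[SE@R.T+t,np.full(7,.036)]; print(W.round(4).tolist())
print(((W-s['ee_pos'])@M).round(4)); print("from seam0",((W-W[0])@M).round(4).tolist())
```

```text
[ 0.4724117  -0.10389224  0.11093666] [[0.8986, 0.0037, 0.4389], [-0.4388, -0.0019, 0.8986], [0.0042, -1.0, -0.0]]
[[0.4713, -0.1056, 0.036], [0.4917, -0.1457, 0.036], [0.5121, -0.1859, 0.036], [0.5411, -0.1711, 0.036], [0.57, -0.1564, 0.036], [0.5904, -0.1965, 0.036], [0.6108, -0.2366, 0.036]]
[[-0.0005  0.0749 -0.002 ]
 [ 0.0354  0.0751 -0.0291]
 [ 0.0713  0.0752 -0.0562]
 [ 0.0909  0.0753 -0.0303]
 [ 0.1105  0.0754 -0.0043]
 [ 0.1464  0.0755 -0.0314]
 [ 0.1823  0.0757 -0.0585]]
from seam0 [[0.0, 0.0, 0.0], [0.0359, 0.0002, -0.0271], [0.0719, 0.0003, -0.0542], [0.0914, 0.0004, -0.0282], [0.111, 0.0005, -0.0023], [0.1469, 0.0006, -0.0294], [0.1829, 0.0008, -0.0565]]
```

Descend to TCP z ≈ 0.037 at seam0 and hold.

>>> {"op": "carry_out", "data": {
  "targets": [
    [0,0.04,-0.001,0,0,0,0],
    [0,0.06,-0.001,0,0,0,0],
    [0,0.074,-0.001,0,0,0,0],
    [0,0.074,-0.001,0,0,0,0],
    [0,0.074,-0.001,0,0,0,0],
    [0,0.074,-0.001,0,0,0,0],
    [0,0.074,-0.001,0,0,0,0],
    [0,0.074,-0.001,0,0,0,0]
  ]
}}

```text
time: 3.35
ee_pos: [0.471, -0.1046, 0.0355]
orientation: [-0.689, 0.689, -0.159, 0.16]
force: [0.4, 0.1, -0.9]
finger_gap: 0.0004
```

Run:
```python
from h import *
from cell import manip
p=manip.camera_params("wrist"); im=manip.snapshot("wrist"); s=manip.read_state(); print(s['ee_pos'],s['orientation'])
th=np.radians(-63.05);R=np.array([[np.cos(th),-np.sin(th)],[np.sin(th),np.cos(th)]]);t=np.array([.5433,-.1700])
o=im[...,::-1].copy()
for q in (SE@R.T+t)[:3]:
    u=proj(p,[*q,.018]); print(u.round(1)); cv2.circle(o,tuple(int(v) for v in u.round()),4,(0,0,255),1)
cv2.imwrite("pics/w1.png",o)
```

```text
[ 0.47084638 -0.10450985  0.03534915] [-0.68880366  0.68901286 -0.15898666  0.15979372]
[318.7 292.1]
[267.5 354.9]
[221.5 411.4]
```

View pics/w1.png

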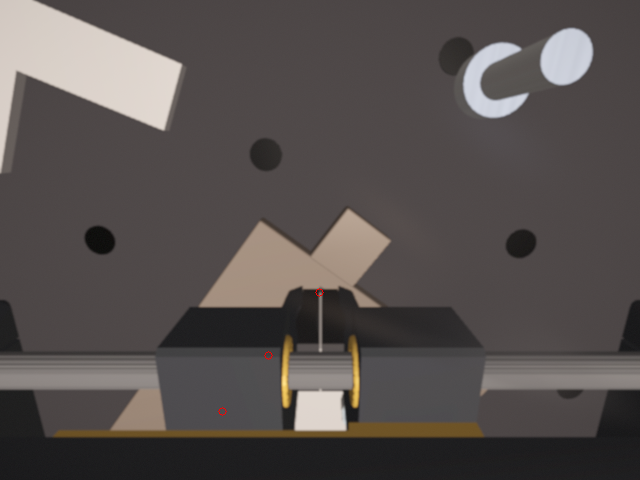

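The fingertips are above the patch corner beside the tab (tab at 350,245; projected seam0 at 319,292, at the tip). Trace the first straight.

>>> {"op": "carry_out", "data": {
  "targets": [
    [0.012,0,-0.009,0,0,0,0],
    [0.024,0,-0.018,0,0,0,0],
    [0.036,0,-0.027,0,0,0,0],
    [0.048,0,-0.036,0,0,0,0],
    [0.06,0,-0.045,0,0,0,0],
    [0.072,0,-0.054,0,0,0,0],
    [0.072,0,-0.054,0,0,0,0],
    [0.072,0,-0.054,0,0,0,0],
    [0.072,0,-0.054,0,0,0,0]
  ]
}}

```text
time: 4.3
ee_pos: [0.5109, -0.1838, 0.0344]
orientation: [0.689, -0.689, 0.16, -0.159]
force: [-0.1, 0.5, -0.3]
finger_gap: 0.0002
```

>>> {"op": "carry_out", "data": {
  "targets": [
    [0.01,-0.001,0.0125,0,0,0,0],
    [0.02,-0.001,0.025,0,0,0,0],
    [0.03,-0.001,0.038,0,0,0,0],
    [0.0405,-0.001,0.051,0,0,0,0],
    [0.0405,-0.001,0.051,0,0,0,0],
    [0.0405,-0.001,0.051,0,0,0,0],
    [0.0405,-0.001,0.051,0,0,0,0]
  ]
}}

```text
time: 5.0
ee_pos: [0.5696, -0.1561, 0.0355]
orientation: [0.689, -0.689, 0.16, -0.159]
force: [-0.1, 0.5, 0.3]
finger_gap: 0.0007
```

>>> {"op": "carry_out", "data": {
  "targets": [
    [0.012,0,-0.009,0,0,0,0],
    [0.024,0,-0.018,0,0,0,0],
    [0.036,0,-0.027,0,0,0,0],
    [0.048,0,-0.036,0,0,0,0],
    [0.06,0,-0.045,0,0,0,0],
    [0.072,0,-0.054,0,0,0,0],
    [0.072,0,-0.054,0,0,0,0],
    [0.072,0,-0.054,0,0,0,0],
    [0.072,0,-0.054,0,0,0,0],
    [0.072,0,-0.054,0,0,0,0],
    [0.072,0,-0.054,0,0,0,0]
  ]
}}

```text
time: 6.1
ee_pos: [0.611, -0.236, 0.0358]
orientation: [0.689, -0.689, 0.159, -0.159]
force: [0.1, 0.8, -0.1]
finger_gap: 0.0002
```

>>> {"op": "carry_out", "data": {
  "targets": [
    [0,-0.04,0,0,0,0,0],
    [0,-0.08,0,0,0,0,0],
    [0,-0.12,0,0,0,0,0],
    [0,-0.16,0,0,0,0,0],
    [0,-0.2,0,0,0,0,0],
    [0,-0.2,0,0,0,0,0],
    [0,-0.2,0,0,0,0,0],
    [0,-0.2,0,0,0,0,0],
    [0,-0.2,0,0,0,0,0]
  ]
}}

```text
time: 7.0
ee_pos: [0.6102, -0.2359, 0.2334]
orientation: [0.689, -0.688, 0.161, -0.158]
force: [-0.5, 0.4, 0.4]
finger_gap: 0.0004
```

Run:
```python
from h import *
from cell import manip
im=manip.snapshot("side"); s=manip.read_state(); print(s['time'],s['ee_pos'],abs(s['joint_velocities']).max(),s['force'])
cv2.imwrite("pics/side1.png",im[...,::-1])
```

```text
7.05 [ 0.61029703 -0.23600933  0.23358295] 0.0073760349185279794 [ 0.60096317  0.14697326 -0.37669926]
```

View pics/side1.png

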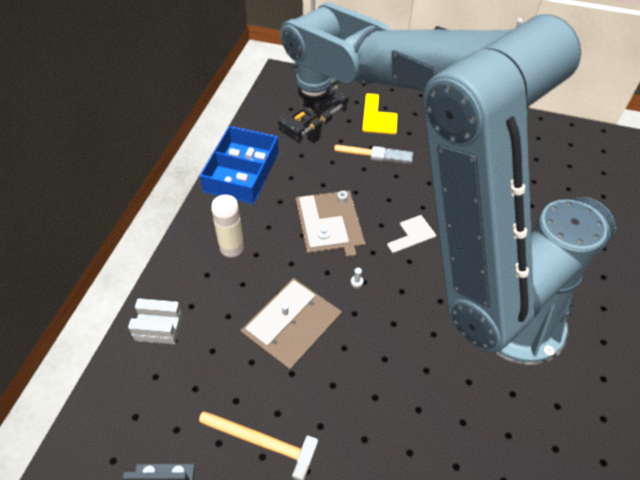

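The side view shows the patch (325,220), magnet, bush, dowel, hammer, brush, bolt and can at the same pixels as at the start, with the gripper lifted clear. I hand the job in now.

```bash
python3 -c "
from cell import manip
print(manip.close_job())"
```

```text
the job is handed in; nothing more can be done
None
```

I traced the stepped edge from the tab end round both corners to the far end, with shut fingers pointing down, then lifted and handed the job in at about 7 s. `close_job` reports no verdict, so the success of the run isn't confirmed.

- **Patch position:** the top and side cameras agreed within about 1 mm and 0.3° on where the patch lies. Triangulated corner heights came out at 16 to 21 mm, against the stated 18 mm. The inner corner fitted worst, off by about 3 mm, which is still inside the 12 mm tolerance.
- **Trace:** I read the position at the start, both corners and the far end. The fingertips were within about 2.5 mm sideways of the estimated seam and 16 to 18 mm above the patch top. The half-way points were passed in motion and not read separately.
- **Contact:** force readings at the end of each move stayed within sensor noise, at most about 1.7 N.
- **Final state:** the fingertips are at z = 0.234 m. By eye, the patch and all the bystanders sit where they were in the first side view; I did not measure them again.

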